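# Load the test fixture and hold its contact slide at the marker

### The arm

A 7-joint arm with a two-finger parallel gripper is mounted at the origin on the work surface. World frame = base frame: x ahead of the robot, y to its left, z up, the work surface at z = 0. Lengths are in m, angles in rad, forces in N, time in s.
With the tool pointing down it reaches from about 0.4 to 0.85 m from the base axis. Payload 10.4 kg.
Tool frame: the origin (TCP) lies at the very end of the fingers, on their centre line; the grasp point (between the pads) lies 19 mm behind it (manip.grip_point_offset is the distance from the TCP to the grasp point, in m); z points along the fingers, y is the line along which they close (so a half turn about z gives the same grasp; the last joint's range is limited). The gripper opens to 85 mm and grips with 20 to 120 N. Pads are 22 mm wide; open, the fingers measure 114 mm over their backs; the gripper's body (76 mm by 85 mm) begins 54 mm behind the grasp point. The pads swing forward as they close: fully open they stand 13 mm farther back than shut.
Start: joints at [1.105, 0.332, -0.065, 1.46, 0.022, 1.35, -0.088], TCP at [0.268, -0.565, 0.231] pointing down, gripper open.
Joint ranges: [-2.6, 2.6], [-0.5, 2.12], [-1.47, 1.34], [0.16, 2.42], [-1.27, 4.41], [0.06, 2.06], [-2.6, 2.6]. Speed limits (rad/s): [2.22, 2.22, 2.79, 2.79, 3.14, 3.14, 3.14].

### API

Orientations are given as a unit quaternion [x, y, z, w].
In Python, from workcell import manip gives the robot as it stands. The module is installed in compiled form; this text tells all that it offers.
- The arm moves only by the shell command python3 -m inch 'ROWS' [OPENING] [FORCE]. ROWS is JSON, a list of rows, each a list of 2 entries, a list of its own where there are three numbers: the shift along the tool's x, y, z each as a share of 0.08 m, from -1 to 1, then the turn, a rotation vector about the tool's x, y, z each as a share of 45 degrees, from -1 to 1. A call has exactly 10 rows; each row is the pose to reach, as a shift and turn from the pose commanded when the call began, along the tool's axes at that moment; what a row does not reach only later rows make up. A row lasts 1/10 s, in which the tool goes at most 50 mm and 8.59 degrees, less where a joint would pass 70% of its speed; a pose out of reach is approached as far as the arm can. A call with a number of a shift or a turn outside -1 to 1 is refused whole. A call with a gripper value outside its range is refused whole. OPENING is the opening, from 0 (shut) to 1 (fully open), set as the call begins (- or left out, the last holds). The fingers move at their own pace and stop on an object; FORCE is the grip in N (left out, the last holds). Time passes only in rows, so rows that repeat a pose let the fingers close, or fill a call up. It gives the time, the measured TCP pose, the force, the opening and the grip force at its end, in the units of the state.
- manip.get_obs(): the state, without advancing time (a new reading comes with each control period).
- manip.camera(name): name is "side" or "top" or "wrist"; returns the picture (400x640x3 uint8, red, green, blue); there is no depth.
- manip.camera_params(name): a dict with "fov_y" (degrees; the focal length in pixels is half the picture's height over the tangent of half this angle, whatever the lens; pixels are square), "cx", "cy" (the principal point, pixels), "camera_from_world" (4x4, takes a point from world to camera coordinates); the wrist camera has in their place "T_tool_cam" (4x4, takes a point from camera to tool coordinates, whose origin is the TCP and whose axes are the flange's). Camera axes: x right, y up, looking along -z (the intrinsics and any distortion apply to the point x, -y, -z); pixel columns grow to the right and rows downward; lengths in m; the calibration is good to about 2 mm. A picture is of the moment at which its call begins: read the wrist's pose just before it. camera_params takes no time and is no camera call.
- manip.hand_in(): hands the job in; it is judged then, once.
The state is a dict: "clock": time; "joint_pos": joint angles; "joint_velocities": joint speeds; "tau": joint torques, N m; "position": TCP position; "ee_rot": TCP orientation; "ft_force": force on the tool from outside, world axes, zero at the start; "torque": the same for the moment, N m; "grip_width": opening from 0.0 (shut) to 1.0 (fully open); "grasp_force": force on a finger pad.
Only numpy, scipy, OpenCV 4.12 (cv2) and the standard library are available. Lean on these libraries where they do the work, as an engineer would, in place of code of your own. Each camera call takes 0.05 s, during which the arm holds its last target. There are 200 camera calls.

### The job

On the test fixture, slide the circuit-board carrier along its guide and under the blue bridge until it is fully home against the end stop. Only then pull the spring-loaded slide with the orange handle out until its yellow pointer lines up with the red marker, and keep it there: finish while the gripper is still holding the slide at the marker, since it springs back when let go. Leave the other things on the bench where they lie.

Things in the scene. Friction and masses are not known exactly. Their poses are not given: they have to be found in the camera images.
- fixture: Test fixture, fixed to the bench: grey base plate, top at 12 mm, spanning x -180 to 110, y -160 to 160 mm; origin on its underside at the bench top. A guide runs along its y axis, centred at x = 30: two black rails 94 mm apart inside, 29 mm high above the bench, lips overhanging the carrier by 4 mm, from y = -150 to 140. The spring slide lies beside it, towards -x.
- bridge (a point): Middle of the top of the blue bridge across the guide, 74 mm above the bench. In the fixture's frame it covers y -130 to -68, x -45 to 105 mm; its legs reach x = -41 on the slide's side. The white contact head under it has its underside 50 mm above the bench (brass pins to 46) and sinks by at most 8 mm as the slide is pulled.
- stop (a point): The face of the blue end stop that the carrier's leading edge meets, at the guide's centre line, on the guide's floor; axes as the fixture. The carrier is home when its origin is 60 mm from here (fixture y = -76).
- carrier: Loose black plate with a green circuit board, 90 (x) x 120 (y) x 8 mm, 170 to 350 g, lying in the guide (2 mm play each side, 4 mm under the lips); board parts reach 17 mm. Origin: centre of the underside; axes as the fixture's; it moves towards -y to go home. Starts 80 to 120 mm from home, short of the bridge. Stays where it is left (plain friction).
- carrier_grip (a point): Middle of the gripping zone of the carrier's white upright tab, 45 mm above the carrier's underside and 45 mm behind its origin (+y). The tab is 12 mm thick along x, 26 mm along y, its top 60 mm above the carrier's underside (72 mm above the bench). With the carrier home there are 24 mm between the tab and the bridge.
- draw (a joint): Travel of the spring-return slide in m: 0 at rest (in, towards the bridge), growing as it is pulled along the fixture's -x (towards the robot) to 0.07 at its end stop. A spring pulls it back: about 4 N at rest, plus 1.2 N for each 10 mm. It springs back when let go.
- draw_grip (a point): Middle of the slide's orange upright handle, moving with the slide, 63 mm above the bench; at rest at x = -95, y = -95 mm in the fixture's frame. Handle 14 mm thick along the fixture's x, 40 mm wide along its y, from 29 to 78 mm above the bench; below it a steel foot 46 x 28 mm. At rest 47 mm lie between the handle's back and the bridge's legs.
- draw_pointer (a point): Tip of the slide's thin yellow pointer (6 mm wide), which points along the fixture's -y to the scale; it is at the same fixture x as the handle's centre and moves with the slide, 21 mm above the bench.
- marker: Small fixed red marker clipped on the white scale beside the slide, 6 mm wide at the pointer's side, 22 mm long along y, its top 26 mm above the bench. Origin at the centre of its underside, axes as the fixture; the pointer lines up when it has the same x in the fixture's frame. It stands 25 to 45 mm outward (fixture -x) of the pointer's rest place.
- terminal: Bystander: loose green terminal block, 18 x 50 x 16 mm, lying on the front left of the fixture's base plate (origin: underside centre).
- screwdriver: Bystander: loose screwdriver, 170 mm long, lying on the bench beside the fixture.
- spare_card: Bystander: loose spare circuit card, 90 x 70 mm, 14 mm high, lying on the bench (origin: underside centre).
- jar: Bystander: loose screw-top jar, 48 mm across, 60 mm high, standing on the bench (origin: underside centre).
- relay: Bystander: loose grey relay module, 50 x 40 x 63 mm, standing on the bench (origin: underside centre).
- spool: Bystander: loose blue spool, 52 mm across, 40 mm high, standing on the bench (origin: underside centre).
- flask: Bystander: loose white bottle, 44 mm across, 100 mm high, standing on the bench (origin: underside centre).
There are look-alikes about, which are no part of the job. Several things have the shape of the carrier; the one meant has the colours described above.

How it is judged:
On the way, in this order (a step that is already met when the one before it is completed fails the run):
1. the carrier is fully home under the bridge while the slide is still in (y of carrier in the frame of fixture below -0.071 m and z of carrier in the frame of fixture below 0.018 m and horizontal distance between carrier and stop below 0.068 m and angle between carrier's own z axis and vertical below 0.06 rad and value of joint draw below 0.01 m), for 0.2 s.
2. the gripper holds the slide with its pointer at the red marker (x of draw_pointer in the frame of marker between -0.005 and 0.005 m and contact force between the fingers and draw above 2 N), for 0.3 s.
At the end, for the whole second after the job is handed in: The carrier lies flat in the guide within 5 mm of fully home, at rest; the slide's pointer is within 5 mm of the red marker and still, and the fingers are holding the slide there (more than 2 N on it) (all of step 2 and y of carrier in the frame of fixture below -0.071 m and z of carrier in the frame of fixture below 0.018 m and horizontal distance between carrier and stop below 0.068 m and angle between carrier's own z axis and vertical below 0.06 rad and velocity of joint draw between -0.01 and 0.01 m/s and linear speed of carrier below 0.01 m/s); the arm keeps its last pose, push and grip.
It fails at once if the slide is pulled before the carrier is home (value of joint draw above 0.012 m and y of carrier in the frame of fixture above -0.066 m).
It fails at once if one of the other loose things on the bench is moved by more than 30 mm (distance of any of terminal, screwdriver, spare_card, jar, relay, spool, flask from where it was at the start of the episode above 0.03 m).
It also fails if it takes over 45 s, if anything falls off the work surface, if the arm or the gripper's body presses on something with over 40 N, if the wrist force passes 120 N, or if a joint passes its speed limit or range.

## Working session

There is one attempt and no reset: what is moved stays moved. The work goes in short steps, Python scripts to look and compute and a shell command to move; the robot and the scene stay as the last step left them, time stands still between calls to the robot, and variables do not carry over. Pictures are saved under pics/ and viewed, at most 10 in all, crops included, and the job is handed in when it is done.

```bash
mkdir -p pics; cat > h.py <<'E'
import numpy as np,cv2
from workcell import manip
from scipy.spatial.transform import Rotation as R
def params(n):
    p=manip.camera_params(n); return p
def shot(n,f):
    o=manip.get_obs(); im=manip.camera(n); cv2.imwrite(f,im[:,:,::-1]); return o,im
def ray(n,uv,o=None):
    p=manip.camera_params(n); f=200/np.tan(np.radians(p['fov_y'])/2)
    d=np.array([(uv[0]-p['cx'])/f,-(uv[1]-p['cy'])/f,-1])
    if n=='wrist':
        T=np.eye(4);T[:3,:3]=R.from_quat(o['ee_rot']).as_matrix();T[:3,3]=o['position'];M=T@np.array(p['T_tool_cam'])
    else: M=np.linalg.inv(np.array(p['camera_from_world']))
    return M[:3,3],M[:3,:3]@d
def onz(n,uv,z,o=None):
    c,d=ray(n,uv,o); return c+d*(z-c[2])/d[2]
E
python3 - <<'E'
from h import *
for n in('top','side'):
    shot(n,f'pics/{n}0.png'); p=manip.camera_params(n);print({k:(v if k!='camera_from_world' else np.round(np.linalg.inv(v),3).tolist()) for k,v in p.items()})
print(manip.camera_params('wrist'));print(manip.get_obs())
E
```

```text
{'fov_y': 47.83231551910852, 'cx': 318.9491974937389, 'cy': 206.83303244450096, 'camera_from_world': [[0.025, 0.998, -0.058, 0.409], [-1.0, 0.025, -0.003, -0.007], [-0.002, 0.058, 0.998, 1.425], [0.0, 0.0, 0.0, 1.0]]}
{'fov_y': 55.28507083478489, 'cx': 326.94770642896196, 'cy': 202.34307729676217, 'camera_from_world': [[-0.832, 0.41, -0.373, 0.115], [-0.554, -0.607, 0.569, 0.581], [0.007, 0.681, 0.732, 0.814], [0.0, 0.0, 0.0, 1.0]]}
{'fov_y': 59.55780801670915, 'cx': 324.09818173147687, 'cy': 200.3280261653346, 'T_tool_cam': array([[ 1.65077312e-05,  9.60789272e-01,  2.77279596e-01,
         6.98866673e-02],
       [ 9.99998954e-01, -4.16815191e-04,  1.38475335e-03,
        -4.52419814e-04],
       [ 1.44603052e-03,  2.77279283e-01, -9.60788274e-01,
        -1.41791172e-01],
       [ 0.00000000e+00,  0.00000000e+00,  0.00000000e+00,
         1.00000000e+00]])}
{'clock': 0.1, 'joint_pos': array([ 1.10541143,  0.33281786, -0.06473183,  1.46083601,  0.02159416,
        1.34990965, -0.08853443]), 'joint_velocities': array([-0.00108661,  0.00088831,  0.00102629, -0.00018385, -0.0002426 ,
        0.00067394,  0.00165792]), 'tau': array([ 1.98843867e-03, -6.26746917e+01,  4.97006311e-02, -3.92428601e+01,
        1.63808337e-02,  7.00312550e-03,  7.89396086e-05]), 'position': array([ 0.26766042, -0.56441917,  0.23060002]), 'ee_rot': array([ 9.75590988e-01,  2.19594666e-01, -1.60019185e-04, -6.17386892e-04]), 'ft_force': array([ 1.35262238,  0.11847571, -0.25264828]), 'torque': array([ 0.00236034,  0.00697138, -0.02489177]), 'grasp_force': 0.0, 'grip_width': 0.995118431811652}
```

View pics/top0.png

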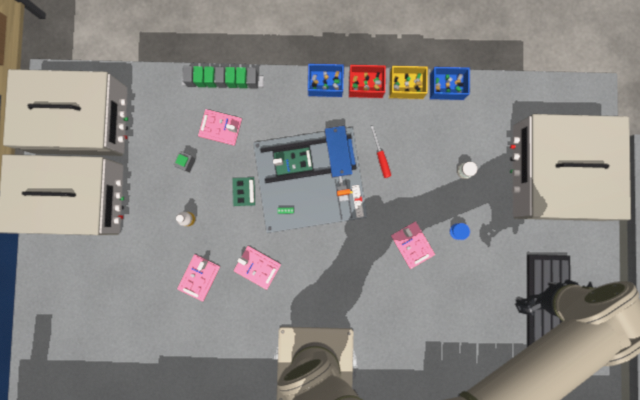

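View pics/side0.png

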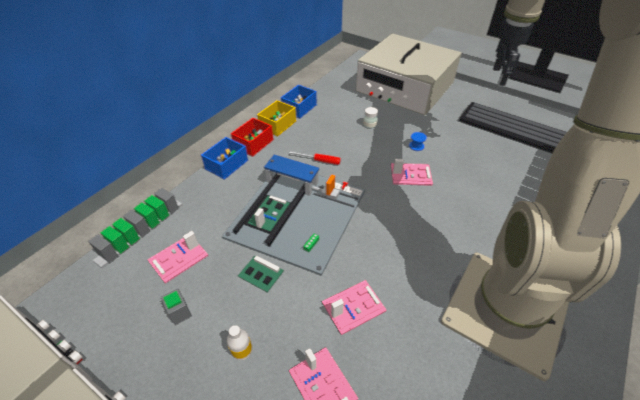

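The pictures show the green-and-black carrier with its white tab at top(293,160), tab at (280,160). The bridge is at (340,150) and the orange handle at (345,194). Possible confusions are the pink carrier-shaped boards at (220,126), (198,277), (258,267), (413,246) and the green spare card at (244,191). Only the one in the guide is black with a green board. I'll check it in one close crop.

```bash
python3 - <<'E'
import cv2
im=cv2.imread('pics/top0.png')[110:240,240:380]
cv2.imwrite('pics/crop.png',cv2.resize(im,None,fx=4.5,fy=4.5,interpolation=cv2.INTER_CUBIC))
E
```

```text
(no output)
```

View pics/crop.png

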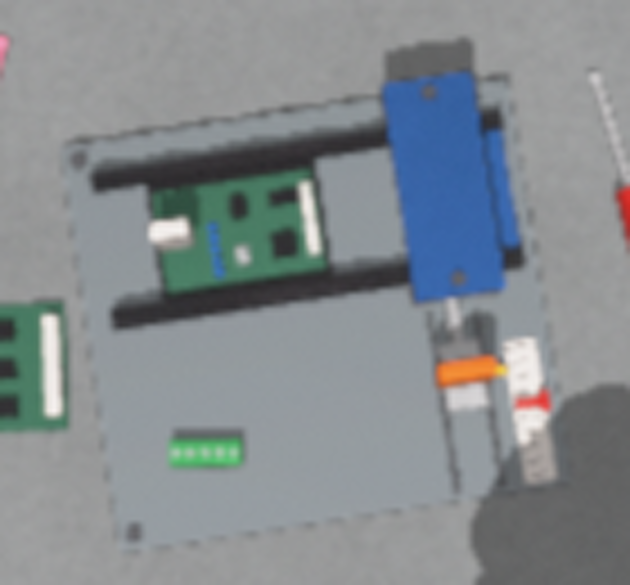

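The crop confirms the carrier in the guide: tab top at (170,232), handle top (467,371), marker (535,402), plate corners at (68,145), (508,75), (560,480) and (122,548).

```bash
cat > m.py <<'E'
from h import *
P=lambda u,v,z:onz('top',(240+u/4.5-.4,110+v/4.5-.4),z)[:2]
# fixture pts: (x,y)
fx=[(110,160),(110,-160),(-180,-160),(-180,160)];px=[(68,145),(508,75),(560,480),(122,548)]
A=np.array([P(*p,.012) for p in px]);F=np.array(fx)/1e3
a=A-A.mean(0);f=F-F.mean(0)
th=np.arctan2((f[:,0]*a[:,1]-f[:,1]*a[:,0]).sum(),(f*a).sum())
C=np.array([[np.cos(th),-np.sin(th)],[np.sin(th),np.cos(th)]]);t=A.mean(0)-C@F.mean(0)
print('th',th,'t',t,'resid mm',((A-(F@C.T+t))*1e3).round(1).tolist())
W=lambda x,y:C@[x/1e3,y/1e3]+t
I=lambda p:((p-t)@C*1e3).round(1)
if __name__=='__main__':
    print('tab f',I(P(170,230,.072)),'handle',I(P(467,371,.078)),'bridge',I(P(443,186,.074)),'marker',I(P(532,402,.026)),'pointer',I(P(503,370,.021)))
    print('tab w',P(170,230,.072),'handle w',P(467,371,.078), 'home tab',W(30,-31))
E
python3 m.py
```

```text
th 0.1699736752906632 t [0.61365502 0.03555077] resid mm [[-2.9, -5.7], [0.4, 1.2], [1.6, 8.1], [0.8, -3.7]]
tab f [25.7 88. ] handle [-97.7 -95.1] bridge [ 28.3 -97.8] marker [-121.2 -139.8] pointer [ -95.9 -123.6]
tab w [0.62409527 0.12661997] handle w [ 0.53342795 -0.07470015] home tab [0.64846654 0.0100722 ]
```

```bash

python3 -m inch '[[[0.1,-0.07,0],[0,0,0]],[[0.2,-0.14,0],[0,0,0]],[[0.3,-0.21,0],[0,0,0]],[[0.4,-0.28,0],[0,0,0]],[[0.5,-0.36,0],[0,0,0]],[[0.6,-0.43,0],[0,0,0]],[[0.7,-0.5,0],[0,0,0]],[[0.8,-0.58,0],[0,0,0]],[[0.9,-0.65,0],[0,0,0]],[[1,-0.72,0],[0,0,0]]]' 0.6 40
python3 -m inch '[[[0.1,-0.07,0],[0,0,0]],[[0.2,-0.14,0],[0,0,0]],[[0.3,-0.21,0],[0,0,0]],[[0.4,-0.28,0],[0,0,0]],[[0.5,-0.36,0],[0,0,0]],[[0.6,-0.43,0],[0,0,0]],[[0.7,-0.5,0],[0,0,0]],[[0.8,-0.58,0],[0,0,0]],[[0.9,-0.65,0],[0,0,0]],[[1,-0.72,0],[0,0,0]]]'
python3 -m inch '[[[0.1,-0.07,0],[0,0,0]],[[0.2,-0.14,0],[0,0,0]],[[0.3,-0.21,0],[0,0,0]],[[0.4,-0.28,0],[0,0,0]],[[0.5,-0.36,0],[0,0,0]],[[0.6,-0.43,0],[0,0,0]],[[0.7,-0.5,0],[0,0,0]],[[0.8,-0.58,0],[0,0,0]],[[0.9,-0.65,0],[0,0,0]],[[1,-0.72,0],[0,0,0]]]'
python3 -m inch '[[[0.1,-0.07,0],[0,0,0]],[[0.2,-0.14,0],[0,0,0]],[[0.3,-0.21,0],[0,0,0]],[[0.4,-0.28,0],[0,0,0]],[[0.5,-0.36,0],[0,0,0]],[[0.6,-0.43,0],[0,0,0]],[[0.7,-0.5,0],[0,0,0]],[[0.8,-0.58,0],[0,0,0]],[[0.9,-0.65,0],[0,0,0]],[[1,-0.72,0],[0,0,0]]]'
```

```text
clock: 1.1
position: [0.3158, -0.4777, 0.2313]
ee_rot: [0.976, 0.22, 0.0, 0.0]
ft_force: [0.1, 0.1, 0.0]
grip_width: 0.599
grasp_force: 0.0
clock: 2.1
position: [0.3634, -0.3914, 0.2313]
ee_rot: [0.976, 0.22, 0.0, 0.0]
ft_force: [0.1, -1.3, 0.3]
grip_width: 0.6
grasp_force: 0.0
clock: 3.1
position: [0.411, -0.305, 0.2313]
ee_rot: [0.976, 0.22, 0.0, 0.0]
ft_force: [-0.4, 0.4, -0.6]
grip_width: 0.596
grasp_force: 0.0
clock: 4.1
position: [0.4586, -0.2187, 0.2313]
ee_rot: [0.976, 0.22, -0.0, 0.0]
ft_force: [-0.0, 0.4, -0.3]
grip_width: 0.597
grasp_force: 0.0
```

```bash

python3 -m inch '[[[0.1,-0.07,0],[0,0,-0.08]],[[0.2,-0.14,0],[0,0,-0.16]],[[0.3,-0.21,0],[0,0,-0.25]],[[0.4,-0.28,0],[0,0,-0.33]],[[0.5,-0.36,0],[0,0,-0.41]],[[0.6,-0.43,0],[0,0,-0.49]],[[0.7,-0.5,0],[0,0,-0.58]],[[0.8,-0.58,0],[0,0,-0.66]],[[0.9,-0.65,0],[0,0,-0.74]],[[1,-0.72,0],[0,0,-0.83]]]'
python3 -m inch '[[[0.1,0,0],[0,0,-0.08]],[[0.2,0,0],[0,0,-0.16]],[[0.3,0,0],[0,0,-0.25]],[[0.4,0,0],[0,0,-0.33]],[[0.5,0,0],[0,0,-0.41]],[[0.6,0,0],[0,0,-0.49]],[[0.7,0,0],[0,0,-0.58]],[[0.8,0,0],[0,0,-0.66]],[[0.9,0,0],[0,0,-0.74]],[[1,0,0],[0,0,-0.83]]]'
python3 -m inch '[[[0.1,0.07,0],[0,0,0]],[[0.2,0.14,0],[0,0,0]],[[0.3,0.21,0],[0,0,0]],[[0.4,0.28,0],[0,0,0]],[[0.5,0.35,0],[0,0,0]],[[0.6,0.42,0],[0,0,0]],[[0.7,0.5,0],[0,0,0]],[[0.8,0.56,0],[0,0,0]],[[0.9,0.63,0],[0,0,0]],[[1,0.7,0],[0,0,0]]]'
python3 -m inch '[[[0.1,0.07,0],[0,0,0]],[[0.2,0.14,0],[0,0,0]],[[0.3,0.21,0],[0,0,0]],[[0.4,0.28,0],[0,0,0]],[[0.5,0.35,0],[0,0,0]],[[0.6,0.42,0],[0,0,0]],[[0.7,0.5,0],[0,0,0]],[[0.8,0.56,0],[0,0,0]],[[0.9,0.63,0],[0,0,0]],[[1,0.7,0],[0,0,0]]]'
python3 - <<'E'
from h import *
o,im=shot('wrist','pics/w1.png'); print(o['position'],o['ee_rot'],o['joint_pos'])
E
```

```text
clock: 5.1
position: [0.5062, -0.1324, 0.2313]
ee_rot: [0.853, 0.522, 0.0, 0.0]
ft_force: [0.2, -0.2, 0.0]
grip_width: 0.599
grasp_force: 0.0
clock: 6.1
position: [0.5427, -0.0614, 0.2313]
ee_rot: [0.641, 0.767, 0.0, 0.0]
ft_force: [-0.5, 1.0, -0.7]
grip_width: 0.602
grasp_force: 0.0
clock: 7.1
position: [0.584, 0.0273, 0.2313]
ee_rot: [0.642, 0.766, -0.0, 0.0]
ft_force: [1.1, 0.7, 0.3]
grip_width: 0.601
grasp_force: 0.0
clock: 8.1
position: [0.6251, 0.1158, 0.2313]
ee_rot: [0.642, 0.766, -0.0, 0.0]
ft_force: [0.0, 0.0, -0.7]
grip_width: 0.599
grasp_force: 0.0
[0.62512377 0.11580794 0.23131079] [ 6.42330583e-01  7.66427699e-01 -2.29101537e-05  5.97717149e-05] [ 0.21773567  0.42783975 -0.64137995  1.40288405  0.25504398  1.39415258
 -0.24907562]
```

View pics/w1.png

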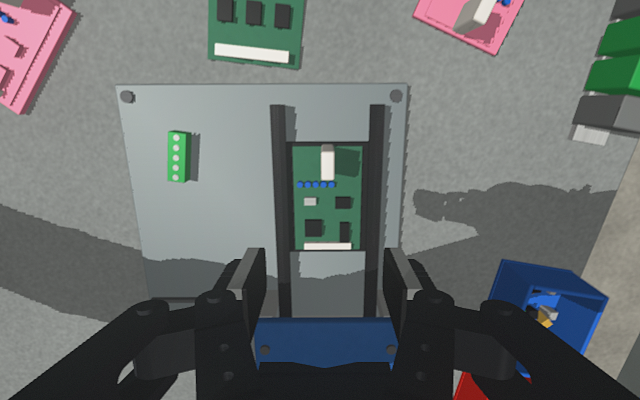

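The wrist view shows the black carrier with its tab at columns 321-334. The tab top's near edge is at row 180. The plate's +y corners are at (117,84) and (409,83).

```bash
python3 - <<'E'
from h import *
im=cv2.imread('pics/w1.png')
o=manip.get_obs()
hsv=cv2.cvtColor(im,cv2.COLOR_BGR2HSV)
m=((hsv[...,1]<40)&(hsv[...,2]>170)).astype('uint8'); s=m[130:195,305:350]; ys,xs=np.nonzero(s); print('tab px',xs.min()+305,xs.max()+305,ys.min()+130,ys.max()+130, [ (r+130,int(s[r].sum())) for r in range(10,55,4)])
L=onz('wrist',(117,84),.012,o);Rr=onz('wrist',(409,83),.012,o)
d=Rr-L;print('plate',L,Rr,np.linalg.norm(d),'th',np.arctan2(d[1],d[0]))
e=[onz('wrist',((xs.min()+xs.max()+1)/2+305,ys.max()+131-k),.072,o) for k in(0,)][0];print('tab near edge',e)
th=np.arctan2(d[1],d[0]);u=np.array([np.cos(th),np.sin(th)]);v=np.array([-u[1],u[0]])
t=(L[:2]+.18*u-.16*v+Rr[:2]-.11*u-.16*v)/2;print('origin',t)
c=e[:2]+.013*v;print('tab',c,'fixture',(c-t)@u,(c-t)@v,'home tab',t+.03*u-.031*v,'handle',t-.095*u-.095*v)
Q=R.from_quat(o['ee_rot']).as_matrix();D=np.append(c,.057-.0+ -.019)-o['position'];print('tool shift/0.08',(Q.T@D/.08).round(3), 'tool yaw',np.arctan2(Q[1,0],Q[0,0]),'want',th+np.pi/2)
E
```

```text
tab px 321 333 152 179 [(140, 0), (144, 0), (148, 0), (152, 12), (156, 13), (160, 13), (164, 13), (168, 13), (172, 13), (176, 13), (180, 0), (184, 0)]
plate [0.40944184 0.16627861 0.012     ] [0.69113477 0.21774799 0.012     ] 0.286356432072192 th 0.1807209771820643
tab near edge [0.62693885 0.12108121 0.072     ]
origin [0.61347652 0.04090986]
tab [0.62460224 0.1338695 ] fixture 0.027652990230697953 0.08944600708957316 home tab [0.64855986 0.01580688] handle [ 0.53709885 -0.06961819]
tool shift/0.08 [0.198 0.028 2.415] tool yaw 1.7482380537423345 want 1.751517303976961
```

```bash

python3 -m inch '[[[0.04,0,0.1],[0,0,0]],[[0.08,0.01,0.2],[0,0,0]],[[0.12,0.02,0.3],[0,0,0]],[[0.16,0.03,0.4],[0,0,0]],[[0.2,0.03,0.5],[0,0,0]],[[0.2,0.03,0.6],[0,0,0]],[[0.2,0.03,0.7],[0,0,0]],[[0.2,0.03,0.8],[0,0,0]],[[0.2,0.03,0.9],[0,0,0]],[[0.2,0.03,1],[0,0,0]]]'
python3 -m inch '[[[0,0,0.1],[0,0,0]],[[0,0,0.2],[0,0,0]],[[0,0,0.3],[0,0,0]],[[0,0,0.4],[0,0,0]],[[0,0,0.5],[0,0,0]],[[0,0,0.55],[0,0,0]],[[0,0,0.6],[0,0,0]],[[0,0,0.65],[0,0,0]],[[0,0,0.7],[0,0,0]],[[0,0,0.7],[0,0,0]]]'
python3 - <<'E'
from h import *
o,im=shot('wrist','pics/w2.png'); print(o['position'],o['ft_force'])
E
```

```text
clock: 9.15
position: [0.6244, 0.1311, 0.1506]
ee_rot: [0.642, 0.766, -0.0, 0.0]
ft_force: [-0.3, 0.4, -0.2]
grip_width: 0.598
grasp_force: 0.0
clock: 10.15
position: [0.6241, 0.1312, 0.0947]
ee_rot: [0.642, 0.766, -0.0, -0.0]
ft_force: [-0.2, -0.2, -0.5]
grip_width: 0.601
grasp_force: 0.0
[0.62412643 0.13115916 0.09473734] [-0.15806041 -0.20813916 -0.48542024]
```

View pics/w2.png

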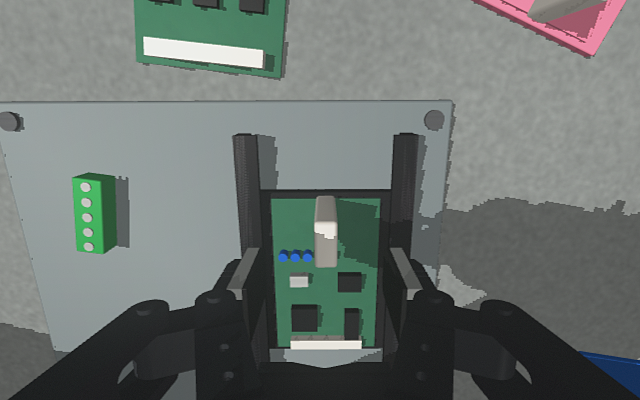

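Tab top at columns 316-337, rows 223-267, between the fingers (columns 245 and 400), so it is centred. I'll descend, grip and push.

```bash

python3 -m inch '[[[0,0,0.08],[0,0,0]],[[0,0,0.16],[0,0,0]],[[0,0,0.24],[0,0,0]],[[0,0,0.32],[0,0,0]],[[0,0,0.4],[0,0,0]],[[0,0,0.48],[0,0,0]],[[0,0,0.56],[0,0,0]],[[0,0,0.64],[0,0,0]],[[0,0,0.7],[0,0,0]],[[0,0,0.7],[0,0,0]]]'
python3 -m inch '[[[0,0,0],[0,0,0]],[[0,0,0],[0,0,0]],[[0,0,0],[0,0,0]],[[0,0,0],[0,0,0]],[[0,0,0],[0,0,0]],[[-0.03,0,0],[0,0,0]],[[-0.08,0,0],[0,0,0]],[[-0.13,0,0],[0,0,0]],[[-0.19,0,0],[0,0,0]],[[-0.25,0,0],[0,0,0]]]' 0 30
```

```text
clock: 11.2
position: [0.624, 0.1312, 0.0385]
ee_rot: [0.642, 0.766, -0.0, -0.0]
ft_force: [0.3, 0.3, -0.3]
grip_width: 0.6
grasp_force: 0.0
clock: 12.2
position: [0.6281, 0.1117, 0.0397]
ee_rot: [0.642, 0.767, 0.0, 0.0]
ft_force: [-0.6, 5.5, 5.0]
grip_width: 0.136
grasp_force: 32.8
```

```bash

python3 -m inch '[[[-0.1,0,0],[0,0,0]],[[-0.2,0,0],[0,0,0]],[[-0.3,0,0],[0,0,0]],[[-0.4,0,0],[0,0,0]],[[-0.5,0,0],[0,0,0]],[[-0.6,0,0],[0,0,0]],[[-0.7,0,0],[0,0,0]],[[-0.8,0,0],[0,0,0]],[[-0.9,0,0],[0,0,0]],[[-1,0,0],[0,0,0]]]'
python3 -m inch '[[[-0.02,0,0],[0,0,0]],[[-0.04,0,0],[0,0,0]],[[-0.06,0,0],[0,0,0]],[[-0.08,0,0],[0,0,0]],[[-0.1,0,0],[0,0,0]],[[-0.12,0,0],[0,0,0]],[[-0.14,0,0],[0,0,0]],[[-0.16,0,0],[0,0,0]],[[-0.18,0,0],[0,0,0]],[[-0.2,0,0],[0,0,0]]]'
```

```text
clock: 13.2
position: [0.6421, 0.0328, 0.0397]
ee_rot: [0.642, 0.767, 0.0, -0.0]
ft_force: [-0.7, 5.1, 5.5]
grip_width: 0.132
grasp_force: 32.9
clock: 14.2
position: [0.6448, 0.0174, 0.0397]
ee_rot: [0.642, 0.767, 0.0, -0.0]
ft_force: [-0.7, 4.3, 6.1]
grip_width: 0.13
grasp_force: 32.9
```

```bash

python3 -m inch '[[[-0.01,0,0],[0,0,0]],[[-0.02,0,0],[0,0,0]],[[-0.03,0,0],[0,0,0]],[[-0.04,0,0],[0,0,0]],[[-0.05,0,0],[0,0,0]],[[-0.06,0,0],[0,0,0]],[[-0.07,0,0],[0,0,0]],[[-0.08,0,0],[0,0,0]],[[-0.08,0,0],[0,0,0]],[[-0.08,0,0],[0,0,0]]]'
```

```text
clock: 15.2
position: [0.6452, 0.0137, 0.0397]
ee_rot: [0.641, 0.767, 0.001, -0.001]
ft_force: [-3.8, 11.2, 6.2]
grip_width: 0.133
grasp_force: 33.1
```

```bash

python3 -m inch '[[[-0.01,0,0],[0,0,0]],[[-0.02,0,0],[0,0,0]],[[-0.03,0,0],[0,0,0]],[[-0.04,0,0],[0,0,0]],[[-0.05,0,0],[0,0,0]],[[-0.05,0,0],[0,0,0]],[[-0.05,0,0],[0,0,0]],[[-0.05,0,0],[0,0,0]],[[-0.05,0,0],[0,0,0]],[[-0.05,0,0],[0,0,0]]]'
python3 - <<'E'
from h import *
o,im=shot('top','pics/t2.png'); print(o['position'],o['ft_force']); b=cv2.imread('pics/t2.png')[110:240,240:380]
o,w=shot('wrist','pics/w3.png');w=cv2.imread('pics/w3.png')
a=cv2.resize(b,(431,400),interpolation=cv2.INTER_CUBIC); cv2.imwrite('pics/c2.png',cv2.resize(np.hstack([a,w]),(800,299)))
E
```

```text
clock: 16.2
position: [0.6453, 0.0136, 0.04]
ee_rot: [0.64, 0.768, 0.002, -0.003]
ft_force: [-7.5, 20.0, 10.3]
grip_width: 0.135
grasp_force: 33.7
[0.64525326 0.01357003 0.03997564] [-7.54238756 19.95220574 10.29097398]
```

View pics/c2.png

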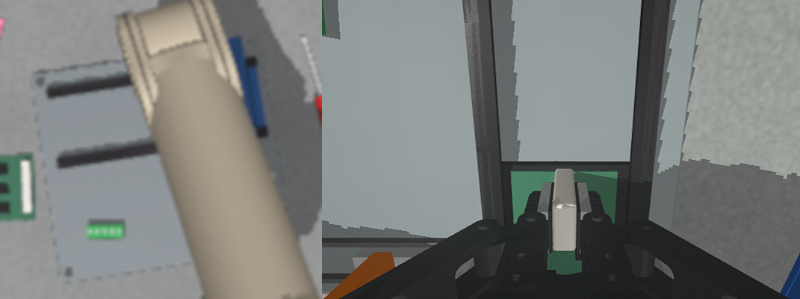

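The wrist view shows the tab gripped between the fingers, and the arm is blocked at 20 N after 119 mm of travel against 120 mm expected. The carrier is home, so I'll release, rise and go above the handle.

```bash

python3 -m inch '[[[0.06,0,0],[0,0,0]],[[0.06,0,0],[0,0,0]],[[0.06,0,0],[0,0,0]],[[0.06,0,0],[0,0,0]],[[0.06,0,-0.15],[0,0,0]],[[0.06,0,-0.3],[0,0,0]],[[0.06,0,-0.45],[0,0,0]],[[0.06,0,-0.6],[0,0,0]],[[0.06,0,-0.8],[0,0,0]],[[0.06,0,-1],[0,0,0]]]' 0.42 40
python3 -m inch '[[[-0.04,-0.08,0],[0,0,0]],[[-0.08,-0.16,0],[0,0,0]],[[-0.12,-0.24,0],[0,0,0]],[[-0.16,-0.32,0],[0,0,0]],[[-0.2,-0.4,0],[0,0,0]],[[-0.24,-0.48,0],[0,0,0]],[[-0.28,-0.56,0],[0,0,0]],[[-0.32,-0.64,0],[0,0,0]],[[-0.36,-0.72,0],[0,0,0]],[[-0.39,-0.78,0],[0,0,0]]]'
python3 -m inch '[[[-0.04,-0.08,0],[0,0,0]],[[-0.08,-0.16,0],[0,0,0]],[[-0.12,-0.24,0],[0,0,0]],[[-0.16,-0.32,0],[0,0,0]],[[-0.2,-0.4,0],[0,0,0]],[[-0.24,-0.48,0],[0,0,0]],[[-0.28,-0.56,0],[0,0,0]],[[-0.32,-0.64,0],[0,0,0]],[[-0.36,-0.72,0],[0,0,0]],[[-0.39,-0.78,0],[0,0,0]]]'
python3 - <<'E'
from h import *
o,im=shot('wrist','pics/w4.png'); print(o['position'],o['ee_rot'],o['ft_force'])
E
```

```text
clock: 17.3
position: [0.6457, 0.0116, 0.121]
ee_rot: [0.642, 0.766, 0.0, 0.0]
ft_force: [1.1, -0.1, -0.6]
grip_width: 0.415
grasp_force: 0.0
clock: 18.3
position: [0.5891, -0.0306, 0.1193]
ee_rot: [0.642, 0.766, -0.0, 0.0]
ft_force: [0.6, 0.3, -0.0]
grip_width: 0.419
grasp_force: 0.0
clock: 19.3
position: [0.5331, -0.0722, 0.1193]
ee_rot: [0.642, 0.766, -0.0, 0.0]
ft_force: [-0.2, 1.1, -0.2]
grip_width: 0.421
grasp_force: 0.0
[ 0.53314568 -0.0722322   0.11933278] [ 6.42409873e-01  7.66361233e-01 -9.48924802e-05  7.42261965e-05] [-0.24905448  1.08060101 -0.21585691]
```

View pics/w4.png

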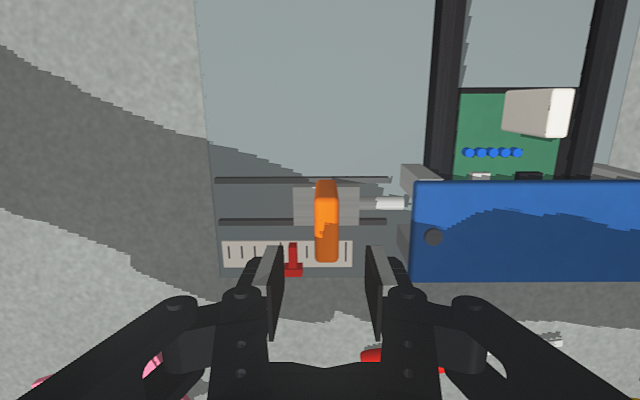

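The wrist view shows the handle top at columns 315-339 (centre 327), rows about 187-262, and the red marker's narrow part at (293,253). The carrier's tab is at (540,112), still at home.

```bash
python3 - <<'E'
from h import *
im=cv2.imread('pics/w4.png');hsv=cv2.cvtColor(im,cv2.COLOR_BGR2HSV).astype(int);H,S,V=hsv[...,0],hsv[...,1],hsv[...,2]
o=manip.get_obs()
mo=(H>5)&(H<18)&(S>150)&(V>90);mo[:170]=0
ys,xs=np.nonzero(mo);print('orange',xs.min(),xs.max(),ys.min(),ys.max(),[(r,np.nonzero(mo[r])[0][[0,-1]].tolist()) for r in(185,200,225,250,258)])
mr=((H<5)|(H>174))&(S>150)&(V>60);mr[:230]=0;mr[285:]=0;mr[:,:270]=0;mr[:,320:]=0
print('red',[(r,np.nonzero(mr[r])[0][[0,-1]].tolist()) for r in range(238,280,3) if mr[r].any()])
th=.177;u=np.array([np.cos(th),np.sin(th)]);v=np.array([-u[1],u[0]])
e=onz('wrist',(327.5,ys.max()+1),.078,o)[:2];h=e+.02*v
m=onz('wrist',(293,250),.026,o)[:2]
print('handle',h,'marker',m,'dx,dy',(m-h)@u,(m-h)@v)
for c in(315,340):print(onz('wrist',(c,225),.078,o)[:2]@u)
Q=R.from_quat(o['ee_rot']).as_matrix();print('shift',(Q.T@(np.append(h,.044)-o['position'])/.08).round(3),'u in tool',(Q.T@np.append(u,0)).round(3))
E
```

```text
orange 314 337 180 261 [(185, [316, 335]), (200, [315, 337]), (225, [315, 337]), (250, [316, 337]), (258, [316, 337])]
red [(244, [290, 295]), (247, [289, 295]), (250, [289, 295]), (253, [289, 296]), (256, [289, 296]), (259, [289, 296]), (262, [289, 296]), (265, [285, 301]), (268, [285, 301]), (271, [284, 301]), (274, [284, 301])]
handle [ 0.53366515 -0.07129189] marker [ 0.51565931 -0.11088208] dx,dy -0.024695449783111063 -0.03580122766480555
0.5058059651932605
0.5197128201974133
shift [0.017 0.015 0.941] u in tool [ 0.002  1.    -0.   ]
```

```bash

python3 -m inch '[[[0.02,0.01,0.1],[0,0,0]],[[0.02,0.01,0.2],[0,0,0]],[[0.02,0.01,0.3],[0,0,0]],[[0.02,0.01,0.4],[0,0,0]],[[0.02,0.01,0.5],[0,0,0]],[[0.02,0.01,0.6],[0,0,0]],[[0.02,0.01,0.7],[0,0,0]],[[0.02,0.01,0.8],[0,0,0]],[[0.02,0.01,0.88],[0,0,0]],[[0.02,0.01,0.94],[0,0,0]]]'
python3 -m inch '[[[0,0,0],[0,0,0]],[[0,0,0],[0,0,0]],[[0,0,0],[0,0,0]],[[0,0,0],[0,0,0]],[[0,0,0],[0,0,0]],[[0,0,0],[0,0,0]],[[0,0,0],[0,0,0]],[[0,0,0],[0,0,0]],[[0,0,0],[0,0,0]],[[0,0,0],[0,0,0]]]' 0 50
```

```text
clock: 20.35
position: [0.534, -0.07, 0.0435]
ee_rot: [0.642, 0.766, -0.0, -0.0]
ft_force: [0.5, -0.6, 0.9]
grip_width: 0.418
grasp_force: 0.0
clock: 21.35
position: [0.5343, -0.07, 0.0441]
ee_rot: [0.642, 0.766, 0.0, 0.0]
ft_force: [4.0, 1.7, -7.2]
grip_width: 0.155
grasp_force: 49.6
```

```bash

python3 -m inch '[[[0,-0.04,0],[0,0,0]],[[0,-0.08,0],[0,0,0]],[[0,-0.12,0],[0,0,0]],[[0,-0.16,0],[0,0,0]],[[0,-0.2,0],[0,0,0]],[[0,-0.24,0],[0,0,0]],[[0,-0.28,0],[0,0,0]],[[0,-0.32,0],[0,0,0]],[[0,-0.32,0],[0,0,0]],[[0,-0.32,0],[0,0,0]]]'
python3 - <<'E'
from h import *
o,im=shot('wrist','pics/w5.png'); print(o['position'],o['ee_rot'],o['ft_force'])
cv2.imwrite('pics/c5.png',cv2.resize(im[150:350,200:460,::-1],None,fx=3,fy=3,interpolation=cv2.INTER_CUBIC))
E
```

```text
clock: 22.35
position: [0.5091, -0.0745, 0.0441]
ee_rot: [0.642, 0.766, 0.0, 0.0]
ft_force: [6.3, 1.4, -11.2]
grip_width: 0.156
grasp_force: 49.3
[ 0.50910123 -0.074519    0.04412562] [6.42345911e-01 7.66414748e-01 2.49071520e-04 3.20950927e-04] [  6.32815001   1.42433603 -11.164568  ]
```

View pics/c5.png

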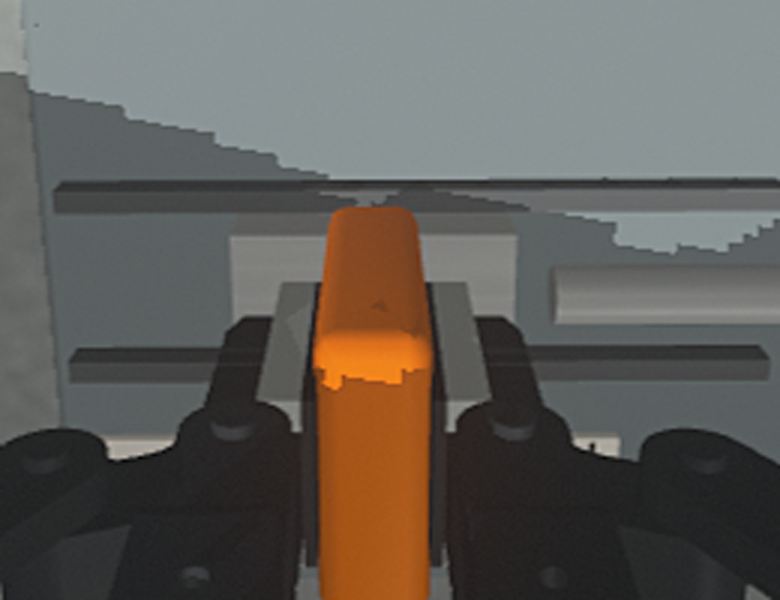

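The handle is held and centred, with pointer and marker hidden behind it in this view. By numbers, marker and TCP agree along the fixture's x to under 1 mm; I'll cross-check from the fixed cameras.

```bash

python3 - <<'E'
from h import *
shot('side','pics/s6.png');shot('top','pics/t6.png')
s=cv2.imread('pics/s6.png')[150:230,270:390];t=cv2.imread('pics/t6.png')[150:230,280:400]
k=lambda a:cv2.resize(a,(400,267),interpolation=cv2.INTER_CUBIC)
cv2.imwrite('pics/c6.png',np.hstack([k(s),k(t)]))
E
```

```text
(no output)
```

View pics/c6.png

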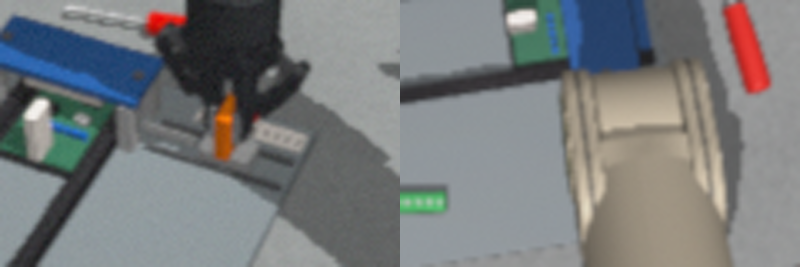

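The side view shows the handle held with the marker right behind it, and the tab close to the bridge. In the top view the arm hides the handle. I'll hold one call and hand in.

```bash

python3 -m inch '[[[0,0,0],[0,0,0]],[[0,0,0],[0,0,0]],[[0,0,0],[0,0,0]],[[0,0,0],[0,0,0]],[[0,0,0],[0,0,0]],[[0,0,0],[0,0,0]],[[0,0,0],[0,0,0]],[[0,0,0],[0,0,0]],[[0,0,0],[0,0,0]],[[0,0,0],[0,0,0]]]'
python3 -c "from workcell import manip;print(manip.hand_in())"
```

```text
clock: 23.5
position: [0.5092, -0.0745, 0.0441]
ee_rot: [0.642, 0.766, 0.0, 0.0]
ft_force: [6.5, 0.4, -9.8]
grip_width: 0.159
grasp_force: 49.3
the job is handed in; nothing more can be done
None
```

I handed the job in at 23.5 s with the carrier against the end stop and the slide gripped at the red marker; the alignment is calculated (agreeing to under 1 mm), not seen, because the pointer was hidden in the final views, and the hand-in returned no verdict.

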